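Level the inspection stage on its crank screws

ROBOT

A 7-joint arm with a two-finger parallel gripper is mounted at the origin on the work surface. World frame = base frame: x ahead of the robot, y to its left, z up, the work surface at z = 0. Lengths are in m, angles in rad, forces in N, time in s.
With the tool pointing down it reaches from about 0.425 to 0.875 m from the base axis. Payload 9.9 kg.
Tool frame: the origin (TCP) lies between the finger pads; the fingertips stand 14 mm ahead of it and the grasp point (between the pads) lies 5 mm behind it (ctrl.tip_reach is the distance from the TCP to the fingertips, in m); z points along the fingers, y is the direction in which the jaws open and shut (so a half turn about z gives the same grasp; the last joint's range is limited). The gripper opens to 85 mm and grips with 20 to 120 N. Pads are 22 mm wide; open, the fingers measure 114 mm over their backs; the gripper's body (76 mm by 85 mm) begins 54 mm behind the grasp point. The pads swing forward as they close: fully open they stand 13 mm farther back than shut.
Start: joints at [-1.342, 0.576, 0.025, 1.437, -0.015, 1.129, -0.057], TCP at [0.208, 0.642, 0.245] pointing down, gripper open.
Joint ranges: [-2.76, 2.76], [-0.34, 2.15], [-1.52, 1.57], [0.19, 2.46], [-1.09, 4.23], [0.17, 1.99], [-2.82, 2.82]. Speed limits (rad/s): [2.22, 2.22, 3.01, 3.01, 3.14, 3.14, 3.14].

INTERFACE

Orientations are given as a unit quaternion [w, x, y, z].
In Python, from plant import status, optics, sign_off, ctrl gives the robot as it stands.
- The arm moves only by the tool play_rows, never from a script. Its argument "targets" is a list that holds one entry, the list of rows, each a list of 5 numbers: the opening in per cent of the stroke, from 0 (shut) to 100 (fully open), then the shift along the tool's x, y, z in units of 60 mm (1.0 is 60 mm), then the turn about the tool's z in units of 6 degrees (1.0 is 6 degrees). In form: [[[fingers, tx, ty, tz, spin], ...]]. A call has 1 to 8 rows; each row is the pose to reach, as a shift and turn from the pose commanded when the call began, along the tool's axes at that moment; what a row does not reach only later rows make up. A row lasts 1/8 s, in which the tool goes at most 62.5 mm and 10.7 degrees, less where a joint would pass 70% of its speed; a pose out of reach is approached as far as the arm can. A call with a gripper value outside its range is refused whole. The fingers move at their own pace and stop on an object; "force" is the grip in N (left out, the last holds). Time passes only in rows, so rows that repeat a pose let the fingers close. It gives the time, the measured TCP pose, the force and the opening at its end, in the units of the state.
- status.sense(): the state, without advancing time (a new reading comes with each control period).
- optics.get_image(name): name is "side" or "top"; returns a dict with "frame" (420x560x3 uint8, blue, green, red), "camera_matrix" (3x3 intrinsics, pixels), "pose" (4x4, takes a point from camera to world coordinates). Camera axes: x right, y down, z forward; pixel columns grow to the right and rows downward; lengths in m; the calibration is good to about 2 mm. A picture is of the moment at which its call begins. There is no depth.
- sign_off(): hands the job in, once; it reports no verdict.
The state is a dict: "time_s": time; "joints": joint angles; "joint_vel": joint speeds; "joint_efforts": joint torques, N m; "ee_pos": TCP position; "tool_rot": TCP orientation; "force": force on the tool from outside, world axes, zero at the start; "ft_torque": the same for the moment, N m; "gripper_width": finger opening in m.
Only numpy, scipy, OpenCV 4.12 (cv2) and the standard library are available. Lean on these libraries where they do the work, as an engineer would, in place of code of your own. Each camera call takes 0.05 s, during which the arm holds its last target.

TASK

Level the three-foot inspection stage on the bench. The bubble in the vial shows which foot stands highest: leave that foot's crank as it is, and push the cranks of the two other feet round until the bubble has settled inside the engraved ring, then let go. Clockwise raises a foot. Do not shove aside or knock over the things standing around.

Things in the scene. Friction and masses are not known exactly. Their poses are not given: they have to be found in the camera images.
- stage: Three-foot levelling stage, fixed to the bench, within 115 mm of its middle. Origin: on the bench under its middle; z up; +x points to foot a, foot b lies 120 degrees counterclockwise of it (from above), foot c 120 degrees clockwise. Feet are alike. A round aluminium plate (184 mm diameter, top about 48 mm over the bench) climbs on three upright screws
- screw_a (a point): axis of foot screw a, at the top of its crank's hub (26 mm diameter, 74 mm over the bench), 72 mm from the stage's middle. The crank turns level about this upright axis and keeps its height. Clockwise (from above) raises the plate here by 3.2 mm per rad. Stiff: about 2 N at the pin; stays where left
- pin_a (a point): top centre of the upright (leaning up to 4 degrees with the plate) black pin of crank a: 16 mm diameter, from 70 mm (top of the flat steel arm) to 108 mm over the bench, 40 mm from the screw axis. Starts within 1.3 rad of pointing outward from the stage's middle; stops at 1.6 rad counterclockwise and 2.2 rad clockwise of outward
- screw_b (a point): axis of foot screw b, at the top of its crank's hub (26 mm diameter, 74 mm over the bench), 72 mm from the stage's middle. The crank turns level about this upright axis and keeps its height. Clockwise (from above) raises the plate here by 3.2 mm per rad. Stiff: about 2 N at the pin; stays where left
- pin_b (a point): top centre of the upright (leaning up to 4 degrees with the plate) black pin of crank b: 16 mm diameter, from 70 mm (top of the flat steel arm) to 108 mm over the bench, 40 mm from the screw axis. Starts within 1.3 rad of pointing outward from the stage's middle; stops at 1.6 rad counterclockwise and 2.2 rad clockwise of outward
- screw_c (a point): axis of foot screw c, at the top of its crank's hub (26 mm diameter, 74 mm over the bench), 72 mm from the stage's middle. The crank turns level about this upright axis and keeps its height. Clockwise (from above) raises the plate here by 3.2 mm per rad. Stiff: about 2 N at the pin; stays where left
- pin_c (a point): top centre of the upright (leaning up to 4 degrees with the plate) black pin of crank c: 16 mm diameter, from 70 mm (top of the flat steel arm) to 108 mm over the bench, 40 mm from the screw axis. Starts within 1.3 rad of pointing outward from the stage's middle; stops at 1.6 rad counterclockwise and 2.2 rad clockwise of outward
- vial (a point): centre of the round bubble vial's window in the middle of the plate, about 58 mm over the bench: black housing 68 mm diameter, pale green window 60 mm, engraved black ring of 11 mm inner and 13 mm outer radius
- bubble (a point): centre of the whitish bubble (16 mm diameter) in the vial; it drifts to the high side and settles within 1 s. Its offset from the vial's centre is the sum over the feet of 8.3 mm per rad of clockwise turn, towards that foot; zero when all feet are equally high. The foot nearest its direction is the highest, at the start by 0.7 rad of turn or more
- jar: amber glass jar with a steel lid, 56 mm diameter, 95 mm tall; a bystander standing in one of the gaps between the cranks, about 140 mm from the middle of the stage. Origin: centre of its underside
- carton: cardboard carton 55 x 48 x 80 mm tall; a bystander standing in one of the gaps between the cranks, about 140 mm from the middle of the stage. Origin: centre of its underside
- cup: white plastic cup, 60 mm diameter, 85 mm tall; a bystander standing in one of the gaps between the cranks, about 140 mm from the middle of the stage. Origin: centre of its underside
- spray: white plastic bottle, 64 mm diameter, 170 mm tall; a bystander farther out on the bench. Origin: centre of its underside
- drill: grey and black cordless drill lying on its side, 56 mm high; from its origin the nose reaches 150 mm along its +x, the battery 170 mm along its -y; a bystander farther out on the bench. Origin: centre of its underside (under the motor)
- screwdriver: black-handled screwdriver 200 mm long, lying flat; a bystander farther out on the bench. Origin: centre of its underside
- can: plain aluminium can, 66 mm diameter, 110 mm tall; a bystander farther out on the bench. Origin: centre of its underside

How it is judged:
At the end, for the whole second after the job is handed in: Bubble settled within 3 mm of the vial's centre (from above); the highest foot's crank not turned (a pin within 8 mm of its start) and the others raised to it (vial more than 59.7 mm over the bench); every bystander within 30 mm of its start, not tipped (0.3 rad) (horizontal distance between bubble and vial below 0.003 m and height (world z) of vial above 0.0597 m and distance of any of pin_a, pin_b, pin_c from where it was at the start of the episode below 0.008 m and distance of each of jar, carton, cup, spray, drill, screwdriver, can from where it was at the start of the episode below 0.03 m and angle between each of jar, carton, cup, spray, drill, can's own z axis and vertical below 0.3 rad); the robot touches nothing.
It fails at once if all three cranks were turned (pins more than 8 mm), so none was left alone (distance of each of pin_a, pin_b, pin_c from where it was at the start of the episode above 0.008 m).
It fails at once if a bystander was shoved more than 30 mm (distance of any of jar, carton, cup, spray, drill, screwdriver, can from where it was at the start of the episode above 0.03 m).
It fails at once if a bystander was tipped over (angle between any of jar, carton, cup, spray, drill, can's own z axis and vertical above 0.5 rad).
It also fails if it takes over 64 s, if anything falls off the work surface, if the arm or the gripper's body presses on something with over 40 N, if the wrist force passes 120 N, or if a joint passes its speed limit or range.

## Working session

There is one attempt and no reset: what is moved stays moved. The work goes in short steps, Python scripts to look and compute and a tool call to move; the robot and the scene stay as the last step left them, time stands still between calls to the robot, and variables do not carry over. Pictures are saved under pics/ and viewed, and the job is handed in when it is done.

Besides the shell and the picture viewer there is one more tool, called as a command line: name --argument value ..., lists and objects as JSON in quotes. play_rows: Moves the arm, as the interface text tells. Its arguments: {"type":"object","properties":{"targets":{"type":"array","items":{"type":"array","items":{"type":"array","items":{"type":"number"}}}},"force":{"type":"number"}},"required":["targets"]}

```bash
mkdir -p pics; ls
python3 - <<'E'
from plant import status, optics, ctrl
import cv2,pickle
s=status.sense(); print(s)
for n in("top","side"):
    r=optics.get_image(n); cv2.imwrite(f"pics/{n}0.png",r["frame"]); pickle.dump(r,open(f"pics/{n}0.pkl","wb"))
    print(n,r["camera_matrix"],r["pose"])
E
```

```text
pics
{'time_s': 0.0, 'joints': array([-1.34180665,  0.57650365,  0.02482732,  1.43789341, -0.01497581,
        1.12896746, -0.05648777]), 'joint_vel': array([-0.00032575, -0.00021006, -0.00054276,  0.0001027 , -0.00030695,
        0.00075018, -0.00173192]), 'joint_efforts': array([ 8.57921350e-04, -7.65755439e+01,  2.25072987e+00, -2.85970652e+01,
        1.54161325e-02,  1.24169129e-02,  3.18661159e-05]), 'ee_pos': array([0.20757096, 0.64186045, 0.24446653]), 'tool_rot': array([-7.67174853e-05,  1.55722973e-01,  9.87800448e-01, -7.90048328e-04]), 'force': array([ 0.41436663, -0.52260233,  1.24616533]), 'ft_torque': array([-0.04445023,  0.03702509, -0.02347622]), 'gripper_width': 0.08525894380152128}
top [[460.89999148   0.         277.37687349]
 [  0.         460.89999148 206.15589107]
 [  0.           0.           1.        ]] [[ 2.86329012e-02 -9.84884019e-01  1.70832156e-01  3.61466417e-01]
 [-9.99589569e-01 -2.83692749e-02  3.98463531e-03 -1.18748106e-02]
 [ 9.21980757e-04 -1.70876133e-01 -9.85292087e-01  1.21356947e+00]
 [ 0.00000000e+00  0.00000000e+00  0.00000000e+00  1.00000000e+00]]
side [[475.17549377   0.         287.8047697 ]
 [  0.         475.17549377 213.06325754]
 [  0.           0.           1.        ]] [[ 0.95051469 -0.23173387  0.20693291  0.24706673]
 [-0.31063301 -0.72041175  0.62009196 -0.86779549]
 [ 0.00538058 -0.65368672 -0.75674614  1.15178667]
 [ 0.          0.          0.          1.        ]]
```

View pics/top0.png

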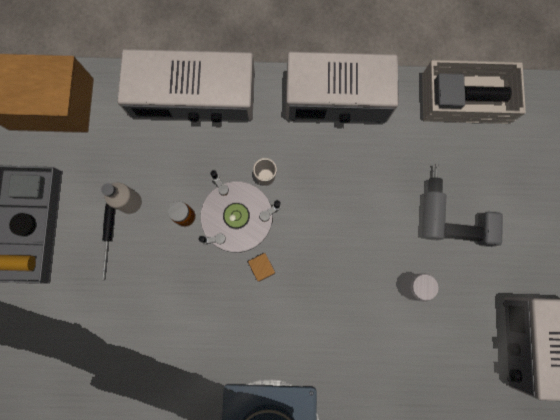

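View pics/side0.png

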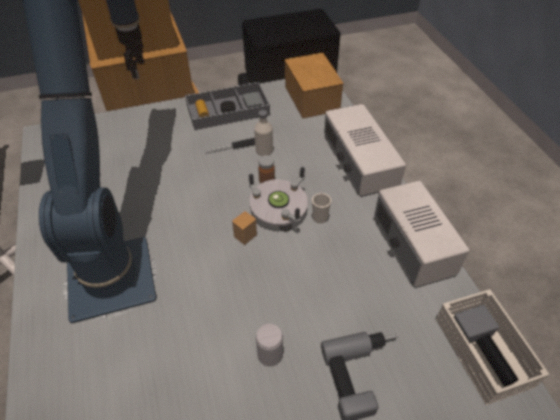

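Run:
```python
import cv2
a=cv2.imread("pics/top0.png")[150:290,160:300]; cv2.imwrite("pics/t0c.png",cv2.resize(a,(560,560),interpolation=cv2.INTER_CUBIC))
a=cv2.imread("pics/side0.png")[140:250,220:340]; cv2.imwrite("pics/s0c.png",cv2.resize(a,(600,550),interpolation=cv2.INTER_CUBIC))
```

```text
(no output)
```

View pics/t0c.png

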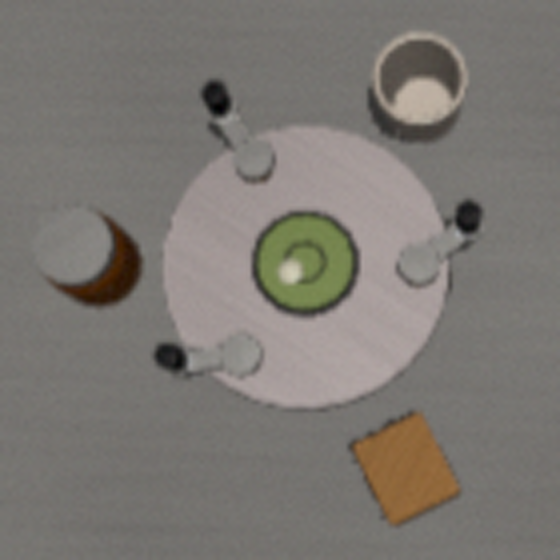

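View pics/s0c.png

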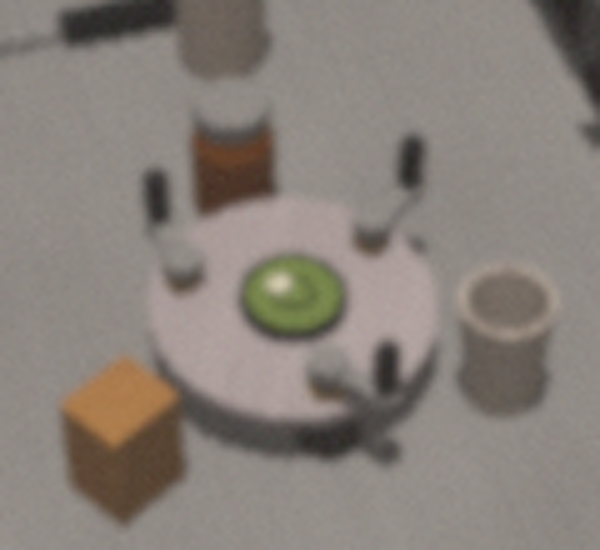

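```bash
cat > h.py <<'E'
import cv2,numpy as np
def ray(r,px):
    d=np.linalg.inv(r["camera_matrix"])@[px[0],px[1],1]; R=r["pose"]
    return R[:3,3],R[:3,:3]@d
def plane(r,px,z):
    o,d=ray(r,px); return (o+d*(z-o[2])/d[2])[:2]
def proj(r,p):
    T=np.linalg.inv(r["pose"]); c=T[:3,:3]@p+T[:3,3]; k=r["camera_matrix"]@c; return k[:2]/k[2]
def tri(r1,p1,r2,p2):
    A=[];b=[]
    for r,p in((r1,p1),(r2,p2)):
        o,d=ray(r,p); d/=np.linalg.norm(d); M=np.eye(3)-np.outer(d,d); A.append(M); b.append(M@o)
    x,res,_,_=np.linalg.lstsq(np.vstack(A),np.hstack(b),rcond=None); return x,res
def blobs(m,roi,mn=8):
    x0,y0,x1,y1=roi; mm=np.zeros_like(m); mm[y0:y1,x0:x1]=m[y0:y1,x0:x1]
    n,l,s,c=cv2.connectedComponentsWithStats(mm.astype(np.uint8))
    return [(c[i].round(2),s[i].tolist()) for i in range(1,n) if s[i][4]>=mn]
E
python3 - <<'E'
import pickle,cv2,numpy as np
from h import *
R={n:pickle.load(open(f"pics/{n}0.pkl","rb")) for n in("top","side")}
for n,roi in(("top",(190,160,300,260)),("side",(240,160,310,240))):
    f=R[n]["frame"]; g=f.max(2); hsv=cv2.cvtColor(f,cv2.COLOR_BGR2HSV)
    print(n,"dark");[print(b) for b in blobs(g<50,roi)]
    gr=((hsv[...,0]>30)&(hsv[...,0]<60)&(hsv[...,1]>90))
    print("green");[print(b) for b in blobs(gr,roi)]
r=R["top"]
f=r["frame"]
print(f[210:222,226:248].min(2))
E
```

```text
top dark
(array([213.67, 174.22]), [211, 171, 6, 8, 36])
(array([276.55, 203.84]), [274, 201, 6, 7, 31])
(array([191.59, 216.72]), [190, 211, 4, 12, 29])
(array([202.22, 238.78]), [199, 236, 7, 6, 32])
green
(array([236.3 , 214.93]), [225, 204, 23, 23, 374])
side dark
green
(array([278.99, 199.34]), [270, 192, 18, 14, 158])
[[ 71  78  75  77  79  75  76  69  67  64  60  59  71  73  77  81  80  78
   79  78  74  59]
 [ 75  78  75  81  80  78  68  59  58  63  62  55  61  63  70  78  79  76
   81  79  73  52]
 [ 75  78  80  80  77  66  59  69  72  78  77  76  71  58  63  78  79  78
   81  77  74  60]
 [ 77  77  78  79  78  63  62  77  80  78  77  79  80  72  55  72  80  81
   78  82  80  72]
 [ 74  80  79  78  80  80  98 101  90  81  77  77  80  77  63  64  81  80
   78  81  81  77]
 [ 80  79  79  83 102 123 140 134 120  95  81  80  79  75  65  64  79  78
   79  81  81  76]
 [ 80  79  81  95 132 156 162 163 152 114  81  82  77  78  62  62  80  81
   78  80  79  75]
 [ 79  82  85 111 149 166 176 173 162 120  81  78  80  68  57  72  79  79
   81  80  81  70]
 [ 79  79  84 110 154 165 176 179 167 126  83  79  72  61  68  79  82  78
   81  79  77  67]
 [ 76  79  81  95 142 161 173 175 153 108  71  71  63  64  77  81  80  82
   81  78  78  61]
 [ 78  80  77  87 112 137 151 144 101  64  59  61  68  80  81  80  81  82
   82  79  72  53]
 [ 68  79  82  79  85  93  94  90  81  79  77  80  81  83  81  85  82  83
   81  75  58  56]]
```

```bash
cat >> h.py <<'E'
def bubble(r):
    "vial centre & bubble in world (z .058), from top view, offset mm"
    f=r["frame"]; hsv=cv2.cvtColor(f,cv2.COLOR_BGR2HSV)
    gr=((hsv[...,0]>30)&(hsv[...,0]<60)&(hsv[...,1]>90)); gr[:190]=0;gr[240:]=0;gr[:,:210]=0;gr[:,265:]=0
    pts=np.argwhere(gr)[:,::-1].astype(np.float32)
    h=cv2.convexHull(pts); v,rad,_=cv2.fitEllipse(h)
    m=np.zeros(gr.shape,np.uint8); cv2.fillConvexPoly(m,h.astype(np.int32),1)
    w=np.clip(f.min(2).astype(float)-95,0,60)*m
    ys,xs=np.mgrid[:w.shape[0],:w.shape[1]]
    b=np.array([(w*xs).sum(),(w*ys).sum()])/w.sum()
    return np.array(v),rad,b,plane(r,v,.058),plane(r,b,.058)
E
python3 - <<'E'
import pickle
from h import *
R={n:pickle.load(open(f"pics/{n}0.pkl","rb")) for n in("top","side")}
r=R["top"]
v,rad,b,vw,bw=bubble(r); print(v,rad,b,vw,bw,"off mm",(bw-vw)*1e3)
f=R["side"]["frame"]
for t in(60,70,80):
  print(t);[print(q) for q in blobs(f.max(2)<t,(240,160,310,225))]
hub={k:plane(r,160*np.array([1,0])+150*np.array([0,1])+(np.array(p)+.5)/4-.5,.074) for k,p in dict(U=(254,160),R=(418,264),L=(239,354)).items()}
pin={k:plane(r,p,.091) for k,p in dict(U=(213.67,174.22),R=(276.55,203.84),L=(202.22,238.78)).items()}
c=sum(hub.values())/3; print("c",c)
for k in hub:
    d=hub[k]-c; e=pin[k]-hub[k]; print(k,hub[k],np.linalg.norm(d),np.degrees(np.arctan2(d[1],d[0])),pin[k],np.linalg.norm(e),np.degrees(np.arctan2(e[1],e[0])))
for k,p,z in(("cup",(265,170),.085),("jar",(179,211.5),.095),("carton",(261.5,267),.08),("spray",(107,189),.17),("can",(425,287),.11)): print(k,plane(r,p,z))
E
```

```text
[235.75169373 215.22875977] (22.7932071685791, 23.40869903564453) [232.17879548 217.52885822] [0.53544209 0.0976375 ] [0.5292924  0.10642544] off mm [-6.14969797  8.78793579]
60
(array([301.54, 172.23]), [301, 169, 2, 7, 13])
(array([250.93, 179.53]), [250, 176, 3, 8, 15])
(array([296.89, 213.72]), [296, 210, 3, 8, 18])
70
(array([301.71, 172.21]), [300, 168, 4, 9, 24])
(array([251. , 179.3]), [250, 175, 3, 9, 23])
(array([297.04, 213.83]), [296, 210, 3, 9, 24])
80
(array([301.69, 172.16]), [300, 168, 4, 9, 32])
(array([266.42, 176.35]), [260, 173, 14, 8, 66])
(array([250.82, 178.96]), [249, 175, 4, 9, 28])
(array([296.94, 214.25]), [295, 210, 5, 9, 32])
(array([260.39, 222.5 ]), [257, 220, 9, 5, 18])
(array([293.91, 223.17]), [288, 221, 13, 4, 23])
c [0.53533884 0.09673572]
U [0.59744682 0.13086626] 0.07086814296435175 28.790356783870923 [0.63256451 0.15429617] 0.0422162650065481 33.71053119640671
R [0.53407316 0.0251672 ] 0.07157971232147324 -91.01316360793518 [ 0.56185405 -0.00512357] 0.04110119656534653 -47.474813273336686
L [0.47449655 0.13417371] 0.07143799549549502 148.3948366561426 [0.47000505 0.17377835] 0.03985851133949396 96.47019255930647
cup [0.64865492 0.02650557]
jar [0.53512    0.23394973]
carton [0.40626318 0.02712206]
spray [0.57130258 0.38726754]
can [ 0.36934887 -0.36106258]
```

play_rows --targets '[[[0,-0.6,-0.3,0,-0.4],[0,-1.2,-0.6,0,-0.8],[0,-1.8,-1,0,-1.2],[0,-2.4,-1.3,0,-1.6],[0,-3,-1.6,0,-2],[0,-3.6,-1.9,0,-2.4],[0,-4.2,-2.2,0,-2.7],[0,-4.8,-2.6,0,-3]]]' --force 40

```text
time_s: 1.1
ee_pos: [0.4344, 0.4043, 0.2449]
tool_rot: [-0.0, -0.001, 1.0, -0.0]
force: [0.7, 0.5, 0.6]
gripper_width: 0.0001
```

play_rows --targets '[[[0,-0.6,-0.6,0,0],[0,-1.3,-1.3,0,0],[0,-2,-2,0,0],[0,-2.7,-2.7,0,0],[0,-3.33,-3.33,0,0],[0,-3.33,-3.33,0.6,0],[0,-3.33,-3.33,1.3,0],[0,-3.33,-3.33,1.7,0]]]'

```text
time_s: 2.1
ee_pos: [0.6327, 0.2051, 0.1406]
tool_rot: [-0.002, -0.001, 1.0, -0.001]
force: [-0.2, -0.0, 0.2]
gripper_width: -0.0
```

Run:
```python
from plant import status, optics, ctrl
import cv2,numpy as np
print(status.sense()["ee_pos"],ctrl.tip_reach)
a=optics.get_image("top")["frame"][150:290,160:300]
b=optics.get_image("side")["frame"][110:250,220:360]
cv2.imwrite("pics/c1.png",np.hstack([cv2.resize(q,(400,400),interpolation=cv2.INTER_CUBIC) for q in(a,b)]))
```

```text
[0.63268318 0.20514237 0.14059152] 0.014
```

View pics/c1.png

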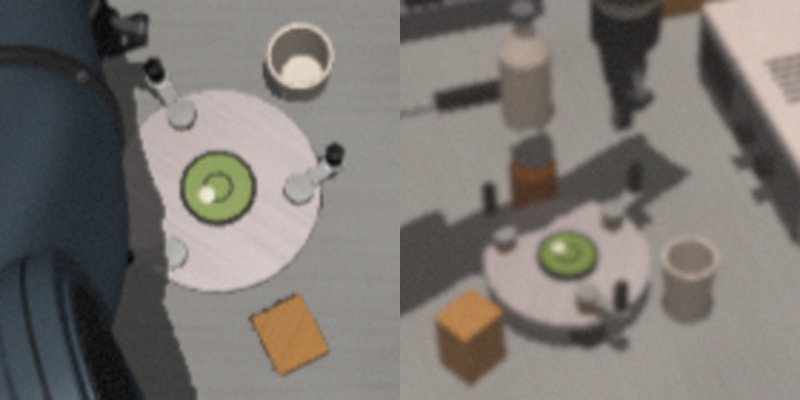

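play_rows --targets '[[[0,0,0,0.4,0],[0,0,0,0.73,0],[0,0,-0.2,0.73,0],[0,0,-0.35,0.73,0],[0,0,-0.5,0.73,0],[0,0,-0.6,0.73,0],[0,0,-0.7,0.73,0],[0,0,-0.8,0.73,0]]]'

```text
time_s: 3.2
ee_pos: [0.6356, 0.159, 0.1011]
tool_rot: [0.002, -0.001, 1.0, 0.001]
force: [3.6, 3.9, 0.4]
gripper_width: 0.0
```

```bash
cat > look.py <<'E'
import sys,pickle
from plant import status, optics
from h import *
n=sys.argv[1]
r=optics.get_image("top"); s=optics.get_image("side")
pickle.dump((r,s),open(f"pics/{n}.pkl","wb"))
a=r["frame"][150:290,160:300]; b=s["frame"][110:250,220:360]
cv2.imwrite(f"pics/{n}.png",np.hstack([cv2.resize(q,(400,400),interpolation=cv2.INTER_CUBIC) for q in(a,b)]))
st=status.sense(); print(st["time_s"],st["ee_pos"],st["force"])
try:
    v,rad,q,vw,bw=bubble(r); o=(bw-vw)*1e3
    u=lambda d:np.array([np.cos(np.radians(d)),np.sin(np.radians(d))])
    print("vial",v,rad,"off",o.round(1),"need U,R rad",np.linalg.solve(np.c_[u(28.8),u(-91.2)],-o/8.3).round(3))
except Exception as e: print(e)
for q in blobs(r["frame"].max(2)<50,(200,160,300,260)): print(q[0],q[1][4],plane(r,q[0],.091).round(4))
E
python3 look.py c2
```

```text
3.3 [0.63512283 0.15755011 0.10079783] [1.53751495 2.44589873 1.04979344]
vial [236.21038818 215.09489441] (21.804494857788086, 22.821914672851562) off [-4.6  4.7] need U,R rad [0.651 0.884]
[218.49 175.24] 408 [0.6303 0.1421]
[276.26 203.87] 23 [ 0.5618 -0.0044]
[224.74 205.47] 19 [0.5541 0.1228]
[228.1  222.95] 20 [0.5108 0.1124]
[214.65 241.7 ] 285 [0.4637 0.1431]
[224.75 241.92] 12 [0.4639 0.1184]
```

View pics/c2.png

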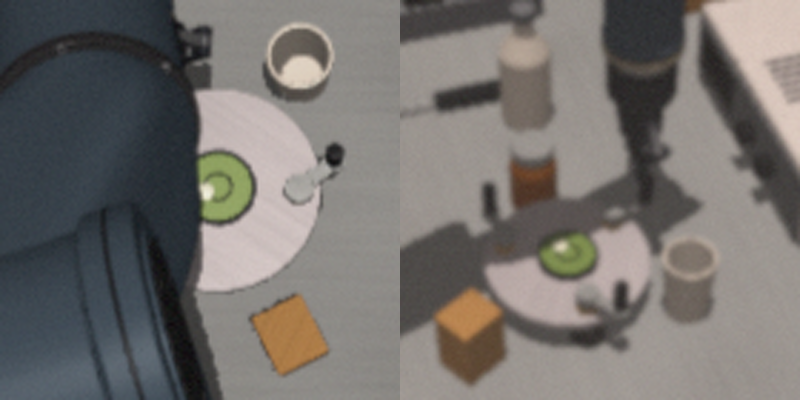

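play_rows --targets '[[[0,0,-0.1,0,0],[0,0,-0.2,0,0],[0,0,-0.2,0,0],[0,0,0.2,0,0],[0,0,0.5,0,0],[0,0,0.9,0,0],[0,0,1.2,-0.3,0],[0,0,1.4,-0.7,0]]]'

```text
time_s: 4.3
ee_pos: [0.6326, 0.2448, 0.1412]
tool_rot: [-0.001, -0.002, 1.0, 0.0]
force: [0.5, -0.6, -0.7]
gripper_width: 0.0002
```

```bash
python3 look.py c3
```

```text
4.4 [0.63424934 0.2462095  0.14387705] [ 0.38669272 -0.02059437 -0.3393449 ]
vial [235.79016113 214.87944031] (22.73690414428711, 23.041688919067383) off [-1.8  5.2] need U,R rad [0.269 0.759]
[226.9  172.43] 30 [0.6381 0.1214]
[276.24 204.05] 21 [ 0.5613 -0.0044]
[202.79 239.12] 43 [0.4692 0.1723]
```

View pics/c3.png

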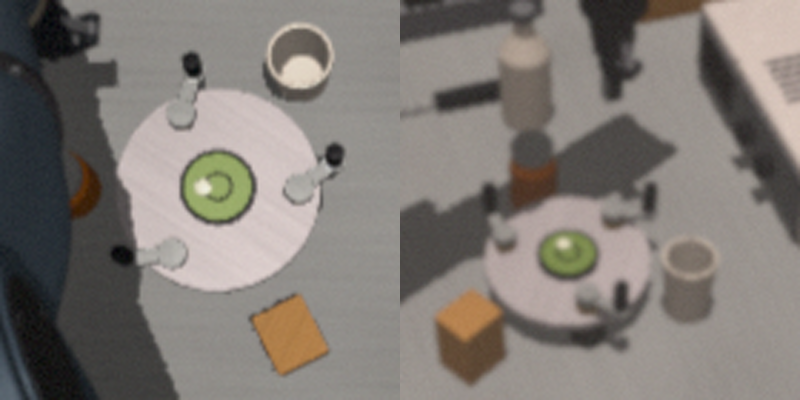

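```bash
python3 - <<'E'
import re
s=open('h.py').read()
s=s.replace("-95,0,60)*m","-100,0,50)*m").replace("    ys,xs=np.mgrid[:w.shape[0],:w.shape[1]]\n","    ys,xs=np.mgrid[:w.shape[0],:w.shape[1]]; w[np.hypot(xs-v[0],ys-v[1])>9.5]=0\n")
open('h.py','w').write(s)
E
python3 - <<'E'
import pickle
from h import *
u=lambda d:np.array([np.cos(np.radians(d)),np.sin(np.radians(d))])
for r in(pickle.load(open("pics/top0.pkl","rb")),pickle.load(open("pics/c3.pkl","rb"))[0]):
    v,rad,q,vw,bw=bubble(r); o=(bw-vw)*1e3
    print(v,rad,q,o,np.linalg.solve(np.c_[u(28.8),u(-91.2)],-o/8.3).round(3))
print(r["frame"].min(2)[208:224,224:248])
E
```

```text
[235.75169373 215.22875977] (22.7932071685791, 23.40869903564453) [232.1719457  217.55128205] [-6.20755981  8.80267566] [0.889 1.489]
[235.79016113 214.87944031] (22.73690414428711, 23.041688919067383) [232.61018826 215.58361019] [-2.03651296  7.97895624] [0.307 1.109]
[[159  82  70  92  99 100 103 103 104 104 101 100 103 101 107 106 106 104
  104 102 100  85  76 112]
 [126  72  88 101 102 102 103 102 105 101  98  93  95  98 103 104 101 105
  100 103 103  96  88  95]
 [ 90  79  99 103 102 102 105 102  97  94  87  75  80  85  90  97 103 103
  102 104 103 103  94  74]
 [ 72  88 103 104 100 105 108 109  90  81  83  84  90  83  81  78  91 104
  104 102 104 104  96  70]
 [ 72 100 104 103 109 117 144 145 108  99 102 104 101 102  96  80  67 102
  104 105 105 106 103  79]
 [ 74 102 105 107 133 154 187 186 157 121 107 103 106 104 106  96  74  94
  105 105 106 106 106  95]
 [ 79 104 105 122 167 190 204 209 193 153 117 107 105 105 106 102  83  84
  105 104 106 106 104  99]
 [ 76 100 109 122 173 197 209 217 214 188 129 108 104 105 104  99  85  87
  103 103 108 108 103 100]
 [ 81 104 104 118 159 194 211 219 216 181 124 105 106 103 104  98  76  90
  106 108 107 108 106  96]
 [ 77 101 105 111 137 172 190 195 182 138 110 103 104 106 100  91  78  92
  105 110 105 108 107  94]
 [ 72  99 105 107 113 126 142 140 115  89  94  98 100  93  92  73  90 105
  109 106 108 105 103  82]
 [ 69  91 106 106 107 107 109 107  97  78  79  83  85  67  76  83 102 106
  108 105 105 105  97  66]
 [ 81  71 103 105 106 105 106 106 104 103  95  84  78  80  94 103 107 107
  103 107 103 105  92  66]
 [114  71  95 104 107 108 105 108 105 107 106 105 103 105 104 109 108 105
  105 107 108  95  73  78]
 [153  82  78  94 104 109 108 107 106 110 105 109 107 108 105 104 109 107
  108 106 101  78  66 106]
 [181 129  72  74  92 106 107 103 105 105 108 104 106 108 106 109 107 105
  106  96  86  70  97 148]]
```

```bash
python3 - <<'E'
s=open('h.py').read()
s=s.replace("w=np.clip(f.min(2).astype(float)-100,0,50)*m","g=f.min(2).astype(float); md=np.median(g[m>0]); w=np.clip(g-md-20,0,50)*m")
open('h.py','w').write(s)
E
python3 - <<'E'
import pickle
from h import *
u=lambda d:np.array([np.cos(np.radians(d)),np.sin(np.radians(d))])
for r in(pickle.load(open("pics/top0.pkl","rb")),pickle.load(open("pics/c3.pkl","rb"))[0]):
    v,rad,q,vw,bw=bubble(r); o=(bw-vw)*1e3
    print(v,rad,q,o,np.linalg.solve(np.c_[u(28.8),u(-91.2)],-o/8.3).round(3))
E
```

```text
[235.75169373 215.22875977] (22.7932071685791, 23.40869903564453) [232.17021277 217.540719  ] [-6.1806648   8.80829134] [0.885 1.488]
[235.79016113 214.87944031] (22.73690414428711, 23.041688919067383) [230.50486891 215.07790262] [-0.89431404 13.37373895] [0.163 1.69 ]
```

play_rows --targets '[[[0,0.1,-0.7,-0.3,0],[0,0.2,-1.4,-0.3,0],[0,0.3,-2.1,-0.3,0],[0,0.4,-2.8,-0.3,0],[0,0.55,-3.5,-0.3,0],[0,0.65,-4.2,-0.3,0],[0,0.65,-4.25,-0.3,0],[0,0.65,-4.25,0.1,0]]]'

```text
time_s: 5.4
ee_pos: [0.5963, -0.0131, 0.1362]
tool_rot: [0.002, -0.0, 1.0, 0.0]
force: [-0.7, 1.0, -0.9]
gripper_width: 0.0001
```

```bash
python3 look.py c4
```

```text
5.5 [ 0.59373586 -0.01215837  0.13315122] [-0.65687704  0.75240036  0.57652691]
vial [235.98779297 214.94503784] (22.614837646484375, 23.620643615722656) off [-0.5 13.8] need U,R rad [0.114 1.723]
[265.55 198.35] 609 [0.5749 0.0225]
[226.7  172.24] 33 [0.6386 0.122 ]
[202.44 238.96] 25 [0.4696 0.1732]
[240.79 254.32] 19 [0.4349 0.0781]
```

View pics/c4.png

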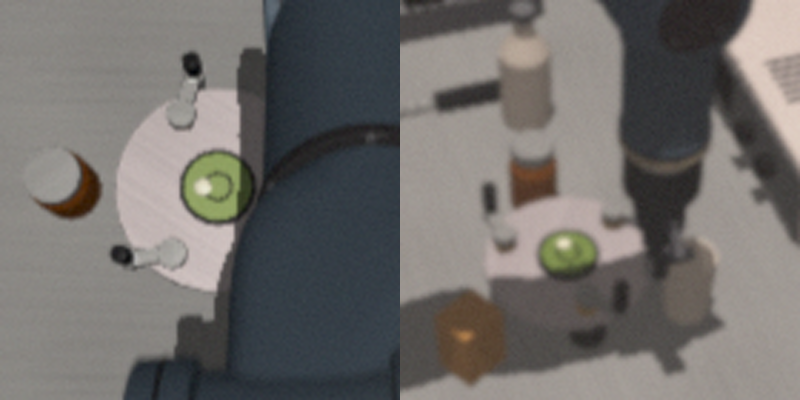

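play_rows --targets '[[[0,0,0.05,0.3,0],[0,0,0.05,0.55,0],[0,0.1,0.05,0.57,0],[0,0.25,0.05,0.57,0],[0,0.4,0.05,0.57,0],[0,0.55,0.05,0.57,0],[0,0.7,0.05,0.57,0],[0,0.8,0.05,0.57,0]]]'

```text
time_s: 6.5
ee_pos: [0.5478, -0.0111, 0.1025]
tool_rot: [0.002, -0.0, 1.0, -0.0]
force: [3.9, -1.4, 2.1]
gripper_width: 0.0002
```

```bash
python3 look.py c5
```

```text
6.6 [ 0.54682217 -0.01061271  0.10205398] [ 0.79494631 -0.48978752 -0.00558198]
vial [236.02586365 214.92434692] (23.1435546875, 23.40709114074707) off [-0.4  9.7] need U,R rad [0.088 1.208]
[226.63 172.31] 35 [0.6384 0.1221]
[263.92 215.67] 654 [0.5314 0.0251]
[246.75 215.7 ] 44 [0.5301 0.0674]
[202.44 239.  ] 25 [0.4695 0.1732]
```

View pics/c5.png

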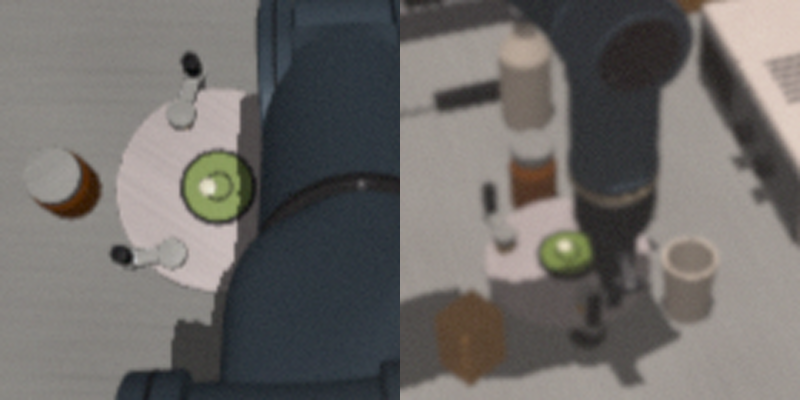

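play_rows --targets '[[[0,0.1,0,0,0],[0,0.2,0,0,0],[0,0.3,0,0,0],[0,0.3,0,0,0],[0,0.3,0,0,0],[0,0.3,0,0,0],[0,0.3,0,0,0],[0,0.3,0,0,0]]]'

```text
time_s: 7.6
ee_pos: [0.5288, -0.0106, 0.1012]
tool_rot: [-0.0, -0.001, 1.0, -0.0]
force: [2.3, 1.6, 0.2]
gripper_width: -0.0004
```

```bash
python3 look.py c6
```

```text
7.7 [ 0.5288156  -0.01056464  0.10114518] [0.76383875 0.76192069 0.75773673]
vial [236.11349487 214.92344666] (22.9786319732666, 23.554094314575195) off [-0.7  2.1] need U,R rad [0.109 0.303]
[255. 168.] 17 [0.6516 0.0515]
[261. 165.] 9 [0.6597 0.0368]
[296.36 163.91] 11 [ 0.6651 -0.0519]
[226.57 172.49] 37 [0.6379 0.1223]
[265.02 222.35] 657 [0.5149 0.0219]
[246.55 215.19] 47 [0.5313 0.0679]
[202.58 238.92] 26 [0.4697 0.1729]
[242.91 252.12] 34 [0.4404 0.0731]
```

View pics/c6.png

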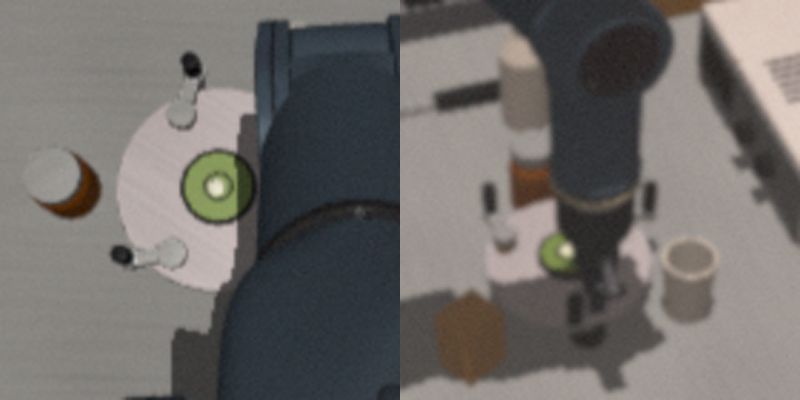

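play_rows --targets '[[[0,0.05,0,0,0],[0,0.1,0,0,0],[0,0.1,0,0,0],[0,-0.1,0,0,0],[0,-0.3,0,-0.4,0],[0,-0.3,0,-1,0],[0,-0.3,-0.6,-1.3,0],[0,-0.3,-1.2,-1.3,0]]]'

```text
time_s: 8.7
ee_pos: [0.5478, -0.0835, 0.1807]
tool_rot: [0.001, -0.001, 1.0, -0.0]
force: [-0.3, -0.4, 0.4]
gripper_width: 0.0001
```

play_rows --targets '[[[0,0,-0.6,0,0],[0,0,-1.2,0,0],[0,0,-1.8,0,0],[0,0,-1.8,0,0]]]'

```text
time_s: 9.2
ee_pos: [0.5462, -0.1945, 0.1789]
tool_rot: [-0.001, 0.002, 1.0, -0.001]
force: [0.1, -0.2, -0.3]
gripper_width: -0.0001
```

```bash
python3 look.py c7
```

```text
9.3 [ 0.546964   -0.19055939  0.17887477] [-0.3981154  -0.62497704 -0.35619108]
vial [236.03567505 214.79472351] (22.934104919433594, 23.229583740234375) off [-0.8  0.5] need U,R rad [0.112 0.119]
[226.54 172.46] 35 [0.638  0.1223]
[274.53 225.32] 19 [ 0.5082 -0.0017]
[202.45 238.95] 22 [0.4696 0.1732]
```

View pics/c7.png

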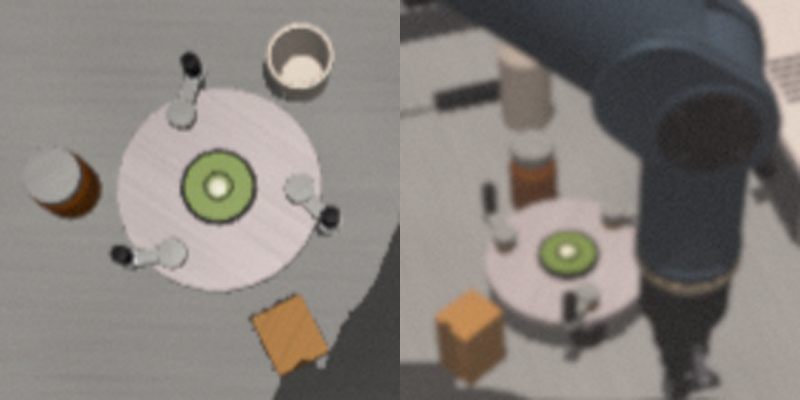

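play_rows --targets '[[[0,0,-0.4,-0.3,0],[0,0,-0.8,-0.3,0],[0,0,-0.8,-0.3,0],[0,0,-0.8,-0.3,0],[0,0,-0.8,-0.3,0],[0,0,-0.8,-0.3,0],[0,0,-0.8,-0.3,0],[0,0,-0.8,-0.3,0]]]'

```text
time_s: 10.3
ee_pos: [0.5474, -0.2383, 0.1973]
tool_rot: [-0.0, -0.001, 1.0, -0.0]
force: [0.4, 0.0, 0.5]
gripper_width: -0.0001
```

```bash
python3 look.py c8
python3 - <<'E'
import pickle,cv2
from h import *
r,s=pickle.load(open("pics/c8.pkl","rb")); cv2.imwrite("pics/c8full.png",r["frame"])
# ring centre by dark ring pixels inside window
v,rad,b,vw,bw=bubble(r); g=r["frame"].max(2).astype(float)
ys,xs=np.mgrid[:420,:560]; d=np.hypot(xs-v[0],ys-v[1]); 
w=np.clip(np.median(g[d<9])-8-g,0,None)*((d>3)&(d<7)); print("ring",(w*xs).sum()/w.sum(),(w*ys).sum()/w.sum(),"bubble",b,"win",v)
E
```

```text
10.4 [ 0.5473909  -0.23843683  0.19731394] [ 0.42948811 -0.07089965 -0.73210185]
vial [235.97703552 214.84629822] (22.843828201293945, 23.235553741455078) off [-0.7  0.4] need U,R rad [0.094 0.092]
[226.54 172.46] 35 [0.638  0.1223]
[274.45 225.45] 20 [ 0.5079 -0.0015]
[202.58 238.88] 24 [0.4698 0.1729]
ring 235.90854392298436 214.19374247894103 bubble [235.81382979 215.10305851] win [235.97703552 214.84629822]
```

View pics/c8full.png

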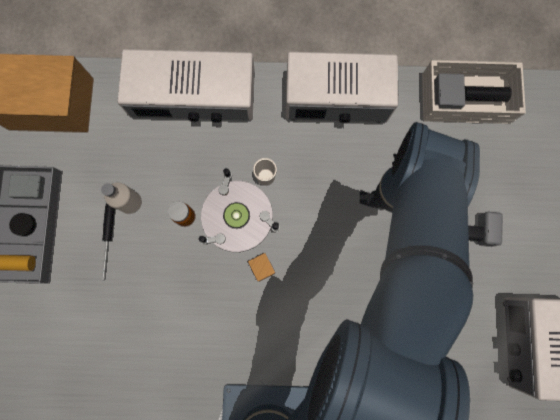

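play_rows --targets '[[[0,-0.2,0.8,0,0],[0,-0.4,1.7,0,0],[0,-0.6,2.6,0,0],[0,-0.8,3.5,0,0],[0,-1,4.5,0,0],[0,-1.2,5.5,0,0],[0,-1.4,6.5,0,0],[0,-1.45,7.4,0,0]]]'

```text
time_s: 11.4
ee_pos: [0.6342, 0.2081, 0.1972]
tool_rot: [0.0, -0.001, 1.0, 0.0]
force: [0.2, 0.7, -0.4]
gripper_width: 0.0003
```

play_rows --targets '[[[0,0,0,0,0],[0,0,0,0.4,0],[0,0,0,0.8,0],[0,0,0,1.2,0],[0,0,0,1.6,0],[0,0,0,1.6,0]]]'

```text
time_s: 12.15
ee_pos: [0.6327, 0.2043, 0.0996]
tool_rot: [-0.002, -0.0, 1.0, -0.001]
force: [-0.1, 0.1, -0.1]
gripper_width: 0.0002
```

play_rows --targets '[[[0,0,-0.4,0,0],[0,0,-0.75,0,0],[0,0,-0.95,0,0],[0,0,-1.02,0,0],[0,0,-1.07,0,0],[0,0,-1.07,0,0],[0,0,-0.7,0,0],[0,0,0,0,0]]]'

```text
time_s: 13.15
ee_pos: [0.6339, 0.2057, 0.1011]
tool_rot: [-0.0, 0.001, 1.0, -0.001]
force: [0.5, 0.9, -0.2]
gripper_width: -0.0001
```

play_rows --targets '[[[0,0,0,-0.7,0],[0,0,0.5,-1.3,0],[0,0,1.2,-1.7,0],[0,0,1.9,-1.7,0],[0,0,2,-1.7,0],[0,0,2,-1.7,0],[0,0,2,-1.7,0],[0,0,2,-1.7,0]]]'

```text
time_s: 14.15
ee_pos: [0.634, 0.3244, 0.2033]
tool_rot: [-0.0, 0.0, 1.0, -0.0]
force: [0.3, -0.2, -0.3]
gripper_width: -0.0001
```

```bash
python3 look.py c9;  python3 - <<'E'
import pickle,cv2
r,s=pickle.load(open("pics/c9.pkl","rb")); cv2.imwrite("pics/c9z.png",cv2.resize(r["frame"][195:235,210:265],None,fx=12,fy=12,interpolation=cv2.INTER_CUBIC))
E
```

```text
14.25 [0.63391107 0.32474317 0.20336232] [ 0.05561202 -0.45104451  0.20448913]
vial [235.95817566 214.77593994] (22.942302703857422, 23.117708206176758) off [-0.3  0.9] need U,R rad [0.044 0.125]
[227.62 172.68] 37 [0.6375 0.1196]
[274.55 225.6 ] 20 [ 0.5075 -0.0018]
[202.48 238.91] 23 [0.4697 0.1731]
```

View pics/c9.png

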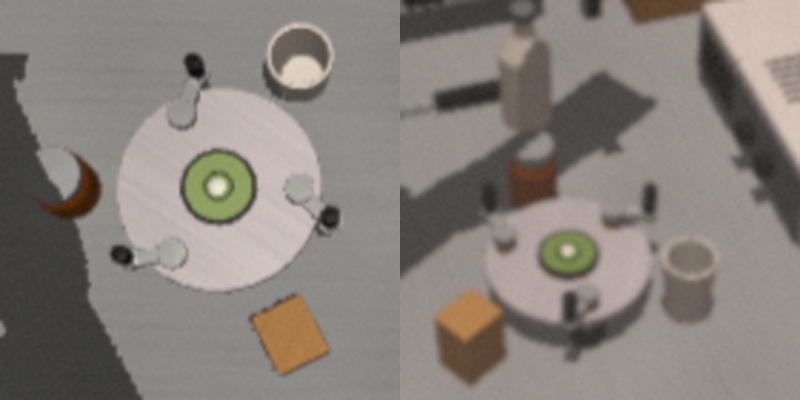

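View pics/c9z.png

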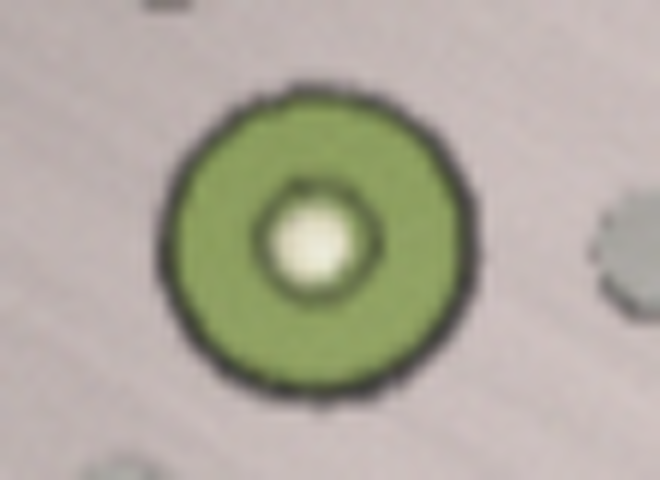

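```bash
python3 -c "
from plant import sign_off
print(sign_off())"
```

```text
the job is handed in; nothing more can be done
None
```

I levelled the stage and handed the job in at about 14 s. The hand-in returned no verdict.

- **Highest foot:** The bubble started about 10.8 mm off centre. It was nearest the foot to the left and nearer the robot, so I left that crank alone. Its pin reads within 1 mm of where it started.
- **Other two feet:** I pushed their cranks clockwise with the closed fingers. The far-left one turned about 0.9 rad, including one small trim at the end. The right one turned about 1.5 rad.
- **Bubble:** In the last picture it has settled inside the ring, about 0.9 mm from the vial's centre; the limit is 3 mm. One rough check before the final trim put it 2.3 mm off, using the dark pixels of the ring to find the centre. In the enlarged final picture the ring and bubble centres are about 0.9 mm apart.
- **Bystanders:** In the pictures the jar, carton, cup, spray bottle and screwdriver looked unmoved. The arm hid most of the drill and the can in my last full view. It passed well above the drill and did not work near the can. The gripper is clear of everything, and the wrist readings I saw stayed below about 6 N.
- **Not measured:** I did not measure the vial's height. I expect it to be above 59.7 mm, since the other two feet were raised to the untouched highest one.

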